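# Seat the keyed wheel on the glass grinder's spindle

### The arm

A 6-joint arm with a two-finger parallel gripper is mounted at the origin on the work surface. World frame = base frame: x ahead of the robot, y to its left, z up, the work surface at z = 0. Lengths are in m, angles in rad, forces in N, time in s.
With the tool pointing down it reaches from about 0.375 to 0.975 m from the base axis. Payload 3.8 kg.
Tool frame: the origin (TCP) lies at the very end of the fingers, on their centre line; the grasp point (between the pads) lies 19 mm behind it; z points along the fingers, y is the line along which they close (so a half turn about z gives the same grasp; the last joint's range is limited). The gripper opens to 85 mm and grips with 20 to 120 N. Pads are 22 mm wide; open, the fingers measure 114 mm over their backs; the gripper's body (76 mm by 85 mm) begins 54 mm behind the grasp point. The pads swing forward as they close: fully open they stand 13 mm farther back than shut.
Start: joints at [-1.196, 0.264, 1.604, -0, 1.274, -0.037], TCP at [0.27, -0.619, 0.195] pointing down, gripper open.
Joint ranges: [-2.63, 2.63], [-0.94, 2.18], [0.31, 2.57], [-1.31, 4.45], [0, 2.66], [-2.55, 2.55]. Speed limits (rad/s): [2.57, 2.57, 3.14, 3.14, 3.14, 3.14].

### API

Orientations are given as a rotation vector (axis times angle).
In Python, from workcell import monitor, viewer, job gives the robot as it stands. The module is installed in compiled form; this text tells all that it offers.
- The arm moves only by the tool step_arm, never from a script. Its argument "series" is one flat list of numbers, 4 for each row, row after row: the shift along the tool's x, y, z in m, then the turn about the tool's z in rad. A call has 1 to 8 rows; each row is the pose to reach, as a shift and turn from the pose commanded when the call began, along the tool's axes at that moment; what a row does not reach only later rows make up. A row lasts 1/8 s, in which the tool goes at most 62.5 mm and 10.7 degrees, less where a joint would pass 70% of its speed; a pose out of reach is approached as far as the arm can. A call with a gripper value outside its range is refused whole. "gripper" is the opening, from 0 (shut) to 1 (fully open), set as the call begins (left out, the last holds). The fingers move at their own pace and stop on an object; "newtons" is the grip in N (left out, the last holds). Time passes only in rows, so rows that repeat a pose let the fingers close. It gives the time, the measured TCP pose, the force, the opening and the grip force at its end, in the units of the state.
- monitor.read_state(): the state, without advancing time (a new reading comes with each control period).
- viewer.read_camera(name): name is "scene" or "top" or "wrist"; returns a dict with "image" (480x640x3 uint8, red, green, blue), "intrinsics" (3x3 intrinsics, pixels), "distortion" ([k1, k2, p1, p2, k3] as OpenCV has them; the pictures are not rectified), "T" (4x4, takes a point from camera to world coordinates); the wrist camera has in their place "hand_eye" (4x4, takes a point from camera to tool coordinates, whose origin is the TCP and whose axes are the flange's). Camera axes: x right, y up, looking along -z (the intrinsics and any distortion apply to the point x, -y, -z); pixel columns grow to the right and rows downward; lengths in m; the calibration is good to about 2 mm. A picture is of the moment at which its call begins: read the wrist's pose just before it. There is no depth.
- job.finish_job(): hands the job in; it is judged then, once.
Trained networks look in a picture, given as the dict that the camera call returned (one of the last four; its "shot" number tells which), for a name from the list of things; names that differ only in an ending like _2 or _b are one class to them, and where a whole thing is asked for, a point or a joint stands for the part that bears it (a point fixed in the world has none). Each returns a list of dicts, best first, with "score" (0 to 1); they miss things now and then, are a little off and sometimes report something else, mostly with a low value. They report only what shows in the picture. A call takes as long as a camera call. They do not tell look-alikes from the thing itself.
- viewer.boxes_of(picture, label): "extent" ([centre column, centre row, width, height] in pixels, round what is visible of it).
- viewer.spot_point(picture, label): "point" ([column, row] in pixels: a listed point, or the origin of a listed thing).
The state is a dict: "time": time; "q": joint angles; "joint_vel": joint speeds; "joint_torque": joint torques, N m; "tool_pos": TCP position; "tcp_rot": TCP orientation; "wrist_force": force on the tool from outside, world axes, zero at the start; "torque": the same for the moment, N m; "width": opening from 0.0 (shut) to 1.0 (fully open); "grip_force": force on a finger pad.
Only numpy, scipy, OpenCV 4.12 (cv2) and the standard library are available. Lean on these libraries where they do the work, as an engineer would, in place of code of your own. Each camera call takes 0.05 s, during which the arm holds its last target. There are 200 camera calls.

### The job

Fit the orange-rimmed grinding wheel on the spindle of the blue glass grinder, boss up: set it over the shaft and feel for the keyway by turning it under light pressure until its key drops in, then bring it fully home, flat on the flange, ready for its nut, and let go. Never force, knock or drop it on the grinder, and leave the grey wheel, the brass nut and the stack of glass where they are.

Things in the scene. Friction and masses are not known exactly. Their poses are not given: they have to be found in the camera images.
- machine: Bench-top glass edge grinder with an upright spindle, fixed: blue housing 230 (x) x 270 (y) mm, steel tray rim 114 mm above the bench. Origin: centre of the underside, z up. Its front (switches, red spindle-lock knob) faces its own -x. Brass coolant nozzle and yellow sponge in the far tray corners, over 90 mm from the spindle, reach up to 144 mm above the bench.
- seat (a point): On the spindle axis, centre of the upper face of the dark backing flange (64 mm across), 122 mm above the bench; z up, x and y as the machine's. The wheel is home when its underside lies here. More than 40 N between wheel and grinder at any moment bruises the shaft and fails the job: pressing down, knocking, or twisting on after the key has dropped in.
- shaft_end (a point): On the spindle axis, centre of the keyed shaft's upper end, 28 mm above the flange face; axes as the machine's. Shaft 30 mm in diameter, 1.5 mm chamfer round its upper edge. From here a threaded end, 20 mm in diameter, goes 32 mm further up (for the nut, not used here).
- keyway_side (a point): Point 15 mm from the spindle axis on the machine's front (-x) side, at the shaft end's height. One keyway, 9.6 mm wide, 5 mm deep, runs the shaft's full length, open at the top. The spindle is locked and does not turn, at an angle that is NOT measured: the keyway faces this side, up to 50 degrees either way. It shows from above until the wheel covers it.
- wheel: Orange-rimmed grinding wheel, loose on the bench, boss up, 0.35 to 0.55 kg: disc 100 mm across, 20 mm thick; round aluminium boss on top, 46 mm across, from 20 to 44 mm above the underside (grip it here). Bore 32 mm, right through, 1 mm clear of the shaft all round. Origin: centre of the underside; z up through the boss.
- key (a point): Lower end of the wheel's one key, at its inner edge: 11.5 mm from the wheel's axis in the wheel's own -x direction (red paint mark on the disc), 12 mm above the underside. The key is 8 mm wide, 4.5 mm proud of the bore, and runs up to the boss top. Resting on the shaft end, it holds the underside 16 mm above the flange; in line with the keyway (within some 3 degrees) the wheel sinks those 16 mm.
- grey_wheel: A like wheel with a grey rim, same size, loose on the bench, boss up; not wanted, must stay where it is. Origin: centre of the underside. It and the orange wheel may be in either place.
- nut: Knurled brass clamp nut, 48 mm in diameter, 14 mm high, loose on the bench; must stay where it is. Origin: centre of the underside.
- glass_stack: Stack of olive glass squares, 80 x 80 x 24 mm, loose on the bench; must stay where it is. Origin: centre of the underside.
Mind the look-alikes: they are no part of the job. What is shaped like the wheel but green or turquoise is not meant.

How it is judged:
At the end, for the whole second after the job is handed in: The orange wheel is on the spindle with its key in the keyway, its underside within 2 mm of the flange face, its centre within 3 mm of the spindle axis, level within 0.04 rad (about 2 degrees), boss up, released and at rest; the grey wheel, nut and glass stack within 20 mm of where they were (horizontal distance between wheel and seat below 0.003 m and z of wheel in the frame of seat between -0.003 and 0.002 m and angle between wheel's own z axis and vertical below 0.04 rad and linear speed of wheel below 0.01 m/s and distance of each of grey_wheel, nut, glass_stack from where it was at the start of the episode below 0.02 m); the robot touches nothing.
It fails at once if the wheel is forced, knocked or dropped on the grinder (more than 40 N between them) (contact force between wheel and machine above 40 N).
It fails at once if the grey wheel, the nut or the glass stack is pushed more than 20 mm away (distance of any of grey_wheel, nut, glass_stack from where it was at the start of the episode above 0.02 m).
It also fails if it takes over 54 s, if anything falls off the work surface, if the arm or the gripper's body presses on something with over 40 N, if the wrist force passes 120 N, or if a joint passes its speed limit or range.

## Working session

There is one attempt and no reset: what is moved stays moved. The work goes in short steps, Python scripts to look and compute and a tool call to move; the robot and the scene stay as the last step left them, time stands still between calls to the robot, and variables do not carry over. Pictures are saved under pics/ and viewed, at most 10 in all, crops included, and the job is handed in when it is done.

Besides the shell and the picture viewer there is one more tool, called after "Call:" in YAML: its name, and indented under it one key for each argument. step_arm: Moves the arm, as the interface text tells. Its arguments: {"type":"object","properties":{"series":{"type":"array"},"gripper":{"type":"number"},"newtons":{"type":"number"}},"required":["series"]}

```bash
mkdir -p pics; cat > h.py <<'E'
import numpy as np, cv2
from workcell import monitor, viewer, job
from scipy.spatial.transform import Rotation as R
def tcp(s):
    T=np.eye(4);T[:3,:3]=R.from_rotvec(s["tcp_rot"]).as_matrix();T[:3,3]=s["tool_pos"];return T
def shot(n):
    s=monitor.read_state();p=viewer.read_camera(n)
    T=np.array(p["T"]) if "T" in p else tcp(s)@np.array(p["hand_eye"])
    return p,T
def save(p,f,crop=None,z=1):
    im=p["image"][:,:,::-1]
    if crop: a,b,c,d=crop; im=im[b:d,a:c]
    cv2.imwrite("pics/"+f,cv2.resize(im,None,fx=z,fy=z,interpolation=cv2.INTER_CUBIC))
def ray(p,T,px):
    u=cv2.undistortPoints(np.array([[px]],float),np.array(p["intrinsics"]),np.array(p["distortion"]))[0,0]
    return T[:3,3],T[:3,:3]@np.array([u[0],-u[1],-1])
def onz(p,T,px,z):
    o,d=ray(p,T,px);return o+d*(z-o[2])/d[2]
def proj(p,T,X):
    c=(np.array(X)-T[:3,3])@T[:3,:3]; c=c*[1,-1,-1]
    return cv2.projectPoints(c.reshape(-1,1,3),np.zeros(3),np.zeros(3),np.array(p["intrinsics"]),np.array(p["distortion"]))[0].reshape(-1,2)
E
cat > a.py <<'E'
from h import *
np.set_printoptions(precision=4,suppress=True)
Z=dict(machine=0,seat=.122,shaft_end=.15,keyway_side=.15,wheel=0,key=.012,grey_wheel=0,nut=0,glass_stack=0)
for n in("top","scene"):
    p,T=shot(n);save(p,n+"0.png");print(n,T[:3,3])
    for l in Z:
        for r in viewer.spot_point(p,l)[:4]: print(l,round(r["score"],2),np.round(r["point"],1),onz(p,T,r["point"],Z[l]))
print(monitor.read_state())
E
python3 a.py
```

```text
top [ 0.3797 -0.1487  1.0768]
machine 0.74 [203.7 213.7] [0.5633 0.1248 0.    ]
machine 0.56 [353.6 182.7] [ 0.6284 -0.2126  0.    ]
seat 0.84 [185.3 206.9] [0.5569 0.1313 0.122 ]
shaft_end 0.94 [181.5 201.9] [0.5617 0.1308 0.15  ]
keyway_side 0.65 [181.8 211.2] [0.5434 0.1298 0.15  ]
wheel 0.76 [402.9 267.7] [ 0.4363 -0.3175  0.    ]
wheel 0.63 [479.4 347.3] [ 0.2598 -0.4808  0.    ]
wheel 0.59 [400.5 340.6] [ 0.2775 -0.3081  0.    ]
wheel 0.58 [479.3 290.5] [ 0.3835 -0.4851  0.    ]
key 0.92 [403.9 270.3] [ 0.43   -0.3176  0.012 ]
key 0.8 [411.8 339.3] [ 0.281  -0.3308  0.012 ]
key 0.62 [479.1 281.2] [ 0.4037 -0.4817  0.012 ]
key 0.55 [475.8 345. ] [ 0.2662 -0.4694  0.012 ]
grey_wheel 0.65 [353.6 180.9] [ 0.6325 -0.2127  0.    ]
nut 0.58 [333.3 283.9] [ 0.4028 -0.1637  0.    ]
glass_stack 0.66 [330.  284.3] [ 0.402  -0.1564  0.    ]
glass_stack 0.6 [423.8 173.6] [ 0.6473 -0.3711  0.    ]
scene [ 1.1788 -0.1541  1.126 ]
machine 0.76 [450.4 298.8] [0.5689 0.1257 0.    ]
seat 0.69 [462.7 265.5] [0.5616 0.1309 0.122 ]
shaft_end 0.77 [461.7 256.2] [0.5576 0.1244 0.15  ]
keyway_side 0.7 
[... 323 characters left out ...]
0.3196  0.012 ]
key 0.61 [242.6 194.7] [ 0.2776 -0.3289  0.012 ]
key 0.6 [176.3 238.8] [ 0.3998 -0.4734  0.012 ]
nut 0.53 [311.9 239.2] [ 0.4037 -0.1668  0.    ]
glass_stack 0.7 [216.6 342.3] [ 0.6522 -0.3664  0.    ]
{'time': 1.0, 'q': array([-1.1959,  0.2639,  1.604 , -0.    ,  1.2737, -0.0369]), 'joint_vel': array([ 0.0002,  0.    , -0.0012,  0.0002,  0.0016, -0.002 ]), 'joint_torque': array([ -0.0004, -51.5073, -36.7736,   0.0001,   0.0009,  -0.    ]), 'tool_pos': array([ 0.2702, -0.6186,  0.1948]), 'tcp_rot': array([ 3.0752,  0.6423, -0.    ]), 'wrist_force': array([-0.2192,  0.8801, -0.528 ]), 'torque': array([-0.0137, -0.0224, -0.0345]), 'grip_force': 0.0, 'width': 0.9970550338140655}
```

View pics/top0.png

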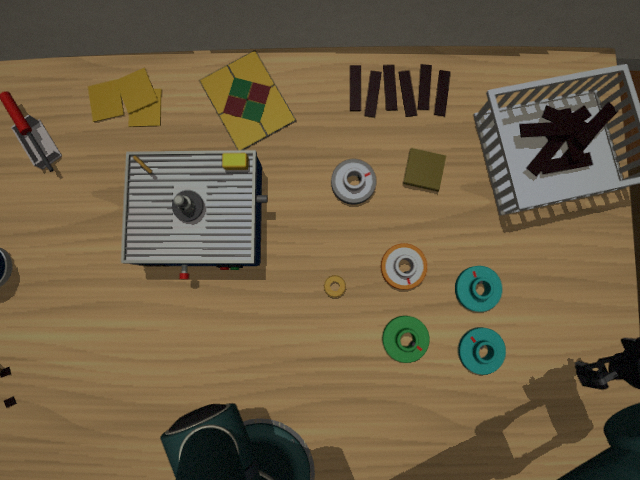

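View pics/scene0.png

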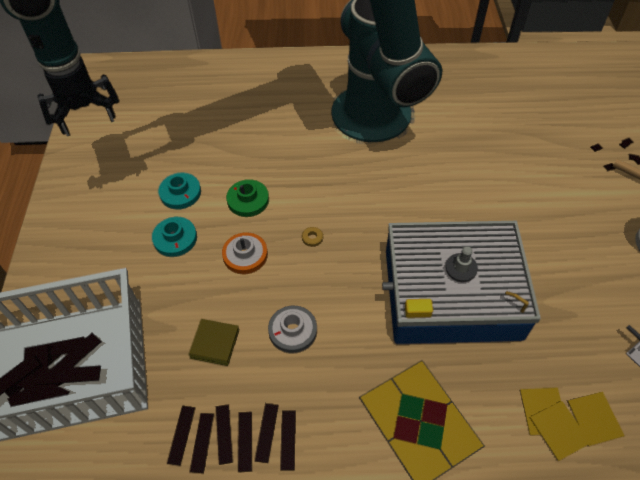

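Top view: the orange wheel is at (404,267). Things that could be mistaken for it are grey (354,181), green (406,339), turquoise (479,288) and (482,351). The nut is at (335,286), the glass at (425,170) and the spindle at (186,203). I choose the orange rim and will check it in a close crop.

```bash
python3 - <<'E'
from h import *
np.set_printoptions(precision=4,suppress=True)
p,T=shot("top"); save(p,"crop.png",(320,150,520,390),2.5)
p,T=shot("wrist");print(np.array(p["hand_eye"]),p["intrinsics"],p["distortion"])
E
```

```text
[[ 0.0006  0.9633  0.2685  0.068 ]
 [ 1.     -0.0007  0.0003  0.0001]
 [ 0.0005  0.2685 -0.9633 -0.179 ]
 [ 0.      0.      0.      1.    ]] [[338.4527   0.     322.8804]
 [  0.     338.4527 239.9162]
 [  0.       0.       1.    ]] [-0.0565  0.      0.      0.      0.    ]
```

View pics/crop.png

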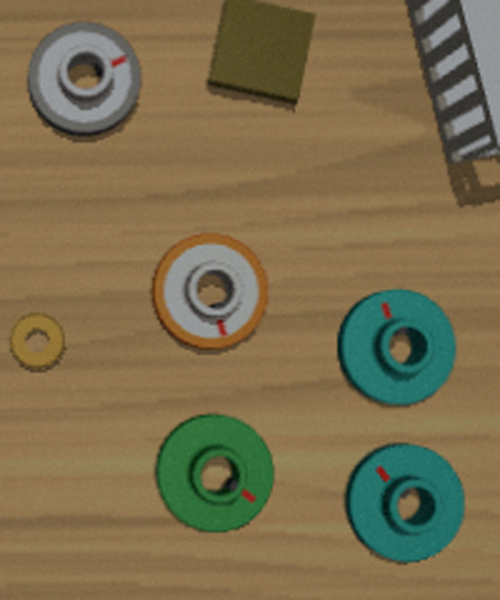

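The crop confirms it: orange rim with a light disc at (211,291), red mark at (222,328). It is clear of the other wheels. I'll look at the spindle from above first.

Call:
step_arm:
  series: [0.06, -0.063, -0.015, -0.1, 0.1, -0.105, -0.015, -0.2, 0.14, -0.147, -0.015, -0.3, 0.18, -0.19, -0.015, -0.4, 0.22, -0.23, -0.015, -0.5, 0.26, -0.272, -0.015, -0.59, 0.3, -0.314, -0.015, -0.59, 0.34, -0.356, -0.015, -0.59]

```text
time: 2.1
tool_pos: [0.4398, -0.1544, 0.2103]
tcp_rot: [2.755, 1.508, 0.001]
wrist_force: [0.1, -0.8, 0.2]
width: 1.0
grip_force: 0.0
```

Call:
step_arm:
  series: [0.058, -0.013, 0, 0, 0.116, -0.026, 0, 0, 0.174, -0.039, 0.01, 0, 0.22, -0.05, 0.02, 0, 0.236, -0.0525, 0.03, 0, 0.236, -0.0525, 0.03, 0]

```text
time: 2.85
tool_pos: [0.5214, 0.0712, 0.1786]
tcp_rot: [-2.754, -1.511, 0.004]
wrist_force: [0.6, -0.8, 0.3]
width: 1.0
grip_force: 0.0
```

```bash
cat > b.py <<'E'
from h import *
np.set_printoptions(precision=4,suppress=True)
p,T=shot("wrist");print(T[:3,3],monitor.read_state()["tool_pos"])
for l,z in(("seat",.122),("shaft_end",.15),("keyway_side",.15)):
    for r in viewer.spot_point(p,l)[:2]: print(l,round(r["score"],2),np.round(r["point"],1),onz(p,T,r["point"],z))
c=proj(p,T,[[.56,.13,.15]])[0];print(c)
u,v=map(int,c); u=min(max(u,100),540);v=min(max(v,75),405)
save(p,"sp.png",(u-100,v-75,u+100,v+75),4);print(u-100,v-75)
np.savez("sp.npz",im=p["image"],T=T,intrinsics=p["intrinsics"],distortion=p["distortion"])
E
python3 b.py
```

```text
[0.5585 0.1284 0.3575] [0.5216 0.0703 0.1792]
shaft_end 0.81 [329.7 139.7] [0.5632 0.1294 0.15  ]
keyway_side 0.57 [303.6 151.2] [0.5466 0.1321 0.15  ]
[324.4901 141.8194]
224 66
```

View pics/sp.png

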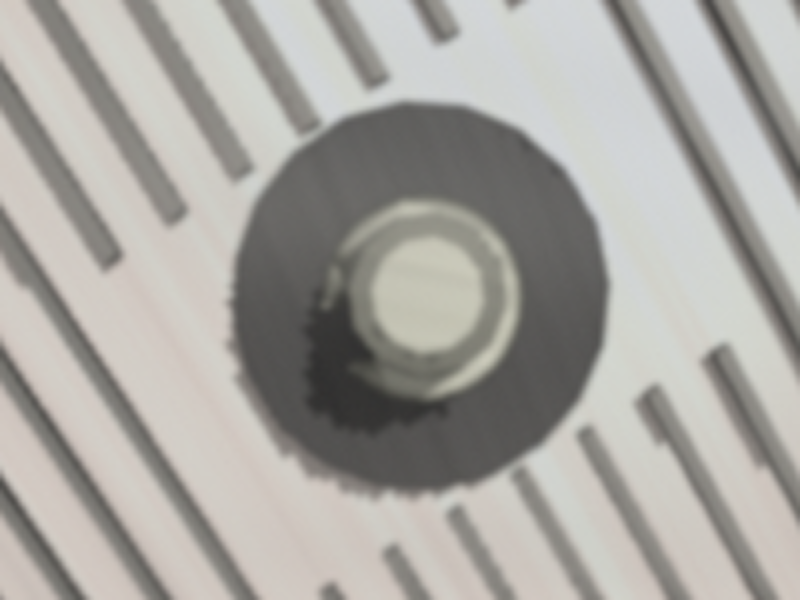

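The shaft's rim is at crop (422,297), full picture (329.5,140). It is broken on the left, at about crop (335,300), where a shadow overlaps it. I'll enlarge and brighten that part.

```bash
python3 - <<'E'
from h import *
d=np.load("sp.npz");im=d["im"];p=dict(intrinsics=d["intrinsics"],distortion=d["distortion"]);T=d["T"]
# rectified world-aligned patch at z=.15, 0.1mm/px: up=+x, left=+y, centred .5625,.1290
c=np.array([.5625,.1290]);N=600;s=.00008
jj,ii=np.meshgrid(np.arange(N),np.arange(N))
X=np.stack([c[0]-(ii-N/2)*s,c[1]-(jj-N/2)*s,np.full((N,N),.15)],-1).reshape(-1,3)
m=proj(p,T,X).reshape(N,N,2).astype(np.float32)
o=cv2.remap(im,m[...,0],m[...,1],cv2.INTER_CUBIC)[:,:,::-1]
o=(255*(o/255.)**.5).astype(np.uint8)
for a in range(-60,61,20):
    t=np.deg2rad(a); d1=np.array([-np.cos(t),-np.sin(t)])  # world dir
    f=lambda r:(int(N/2-d1[1]*r/s),int(N/2-d1[0]*r/s))
    cv2.line(o,f(.019),f(.022),(0,0,255),1);cv2.putText(o,str(a),f(.0225),0,.4,(0,0,255),1)
cv2.circle(o,(N//2,N//2),int(.015/s),(0,255,0),1)
cv2.imwrite("pics/rect.png",o)
E
```

```text
(no output)
```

View pics/rect.png

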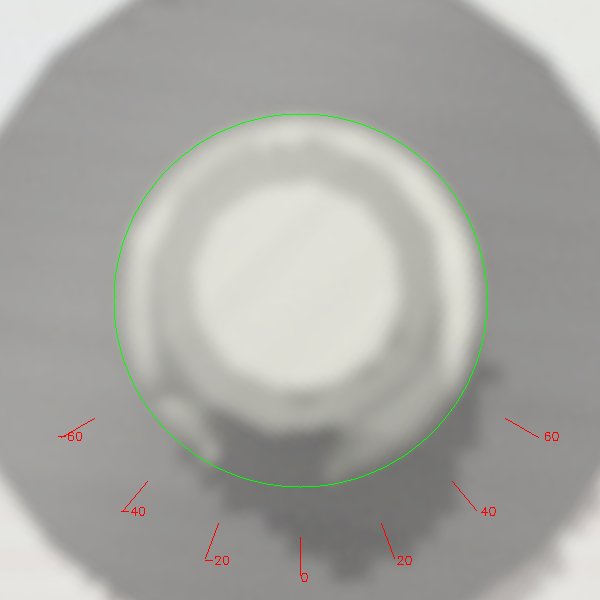

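The keyway gap runs from (215,460) to (335,475) in the rectified patch, which puts the keyway at about -8.5°. Spindle axis is near (0.5625, 0.129). Next I go to the orange wheel, with the yaw set so that the later placing yaw equals this viewing yaw.

Call:
step_arm:
  series: [-0.054, 0.021, 0, -0.05, -0.108, 0.042, 0, -0.11, -0.163, 0.063, 0, -0.17, -0.217, 0.084, 0, -0.23, -0.271, 0.105, 0.02, -0.29, -0.325, 0.126, 0.04, -0.35, -0.38, 0.147, 0.06, -0.4, -0.4337, 0.1683, 0.08, -0.436]

```text
time: 4.05
tool_pos: [0.4288, -0.3884, 0.1002]
tcp_rot: [2.364, 2.066, 0.0]
wrist_force: [1.1, 0.0, 0.3]
width: 1.003
grip_force: 0.0
```

Call:
step_arm:
  series: [0, 0, 0.026, 0, 0, 0, 0.026, 0, 0, 0, 0.026, 0]

```text
time: 4.42
tool_pos: [0.4302, -0.3856, 0.0749]
tcp_rot: [2.364, 2.068, 0.0]
wrist_force: [-0.8, 0.7, 0.0]
width: 1.001
grip_force: 0.0
```

```bash
cat > c.py <<'E'
from h import *
np.set_printoptions(precision=4,suppress=True)
p,T=shot("wrist");s=monitor.read_state();print(T[:3,3],s["tool_pos"],s["tcp_rot"],s["q"][5])
for l,z in(("wheel",0),("key",.012)):
    for r in viewer.spot_point(p,l)[:2]: print(l,round(r["score"],2),np.round(r["point"],1),onz(p,T,r["point"],z))
np.savez("wh.npz",im=p["image"],T=T,intrinsics=p["intrinsics"],distortion=p["distortion"])
hsv=cv2.cvtColor(p["image"],cv2.COLOR_RGB2HSV)
def blob(lo,hi,z):
    m=cv2.inRange(hsv,lo,hi);cs,_=cv2.findContours(m,0,2);c=max(cs,key=cv2.contourArea)
    P=np.array([onz(p,T,q,z)[:2] for q in c[:,0].astype(float)]);return c,P
c,P=blob((8,120,80),(20,255,255),.02)
(cx,cy),r=cv2.minEnclosingCircle((P*1000).astype(np.float32));print("rim z.02",cx,cy,r,cv2.fitEllipse((P*1000).astype(np.float32)),cv2.boundingRect(c))
cs=[onz(p,T,q,.02)[:2] for q in np.argwhere(((hsv[...,0]<5)|(hsv[...,0]>174))&(hsv[...,1]>140)&(hsv[...,2]>80))[:,::-1].astype(float)]
cs=np.array(cs);cs=cs[np.hypot(*(cs-np.array([cx,cy])/1000).T)<.05];m=cs.mean(0);print("mark",m,len(cs),"wheel yaw deg",np.rad2deg(np.arctan2(cy/1000-m[1],cx/1000-m[0])))
x,y,w,h=cv2.boundingRect(c);save(p,"wh.png",(max(x-10,0),max(y-10,0),x+w+10,y+h+10),3);print(x-10,y-10)
E
python3 c.py
```

```text
[ 0.4394 -0.3183  0.2538] [ 0.4308 -0.3857  0.0754] [2.3624 2.0676 0.0003] -0.6403267141592976
wheel 0.56 [120.  173.1] [ 0.2851 -0.3162  0.    ]
wheel 0.55 [289.4 346.1] [ 0.3889 -0.4784  0.    ]
key 0.63 [307.5 149. ] [ 0.4285 -0.3189  0.012 ]
key 0.6 [301.2 350.3] [ 0.4003 -0.476   0.012 ]
rim z.02 441.49530029296875 -316.3565979003906 50.448909759521484 ((441.5256042480469, -316.26605224609375), (99.76337432861328, 100.16574096679688), 117.79510498046875) (251, 62, 151, 155)
mark [ 0.4095 -0.3244] 132 wheel yaw deg 14.08029560157767
241 52
```

View pics/wh.png

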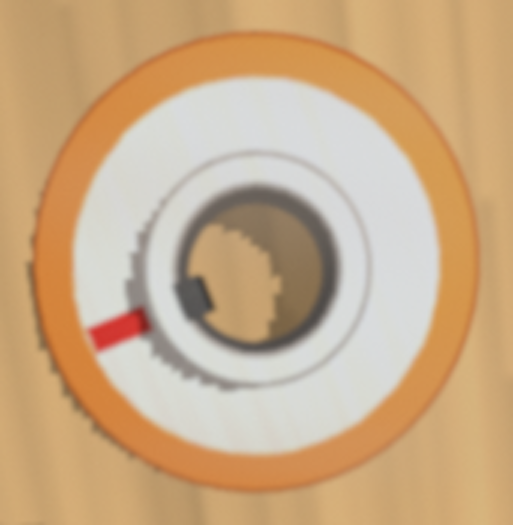

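The crop shows the orange wheel boss up: rim circle fits at (0.4415, -0.3163), red mark at (115,330), and the key at the bore's left, at (195,298). Wheel yaw is 14.1°. Now I'll grasp it and refine the spindle fit.

Call:
step_arm:
  series: [0.035, 0.0007, 0, 0, 0.0702, 0.0014, 0, 0, 0.0702, 0.0014, 0.02, 0, 0.0702, 0.0014, 0.04, 0, 0.0702, 0.0014, 0.05, 0, 0.0702, 0.0014, 0.0535, 0, 0.0702, 0.0014, 0.0535, 0]
  gripper: 1

```text
time: 5.45
tool_pos: [0.4414, -0.316, 0.0208]
tcp_rot: [2.363, 2.069, 0.0]
wrist_force: [-0.1, -0.4, -0.1]
width: 1.003
grip_force: 0.0
```

```bash
cat > d.py <<'E'
from h import *
from scipy.optimize import least_squares
np.set_printoptions(precision=4,suppress=True)
d=np.load("sp.npz");p=dict(intrinsics=d["intrinsics"],distortion=d["distortion"]);T=d["T"]
g=cv2.cvtColor(d["im"],cv2.COLOR_RGB2GRAY).astype(np.float32)
def fit(c,z,R0,sign,angs):
    c=np.array(c)
    for _ in range(3):
        pts=[]
        for a in np.deg2rad(angs):
            r=np.linspace(R0-.003,R0+.003,121);u=np.array([np.cos(a),np.sin(a)])
            X=np.c_[c+r[:,None]*u,np.full(121,z)];q=proj(p,T,X).astype(np.float32)
            v=cv2.GaussianBlur(cv2.remap(g,q[:,:1],q[:,1:],cv2.INTER_LINEAR),(1,9),0)[:,0]
            k=np.argmax(sign*np.gradient(v));pts.append(c+r[k]*u)
        pts=np.array(pts)
        s=least_squares(lambda w:np.hypot(*(pts-w[:2]).T)-w[2],[*c,R0],loss="soft_l1",f_scale=.0003);c=s.x[:2]
    return s.x
print("shaft",fit([.5625,.129],.15,.015,-1,np.r_[-100:110:4]))
print("flange",fit([.5625,.129],.122,.032,1,np.r_[-100:140:4]))
print(monitor.read_state()["tool_pos"],monitor.read_state()["wrist_force"])
E
python3 d.py
```

```text
shaft [0.563  0.1291 0.014 ]
flange [0.5629 0.1292 0.0314]
[ 0.4414 -0.316   0.0208] [-0.1298 -0.44   -0.082 ]
```

Call:
step_arm:
  series: [0, 0, 0, 0, 0, 0, 0, 0, 0, 0, 0, 0, 0, 0, 0, 0, 0, 0, 0, 0, 0, 0, 0, 0]
  gripper: 0
  newtons: 60

```text
time: 6.2
tool_pos: [0.4409, -0.3158, 0.0202]
tcp_rot: [-2.364, -2.069, 0.0]
wrist_force: [-0.3, -0.8, -0.3]
width: 0.001
grip_force: 0.0
```

The gripper shut on nothing, so I'll look.

```bash
python3 - <<'E'
from h import *
p,T=shot("wrist");save(p,"g.png");s=monitor.read_state();print(s)
p2,T2=shot("scene");im=p2["image"][200:300,190:310]
a=cv2.resize(p["image"],(400,300));b=cv2.resize(im,(400,333),interpolation=2)[:300]
cv2.imwrite("pics/g2.png",np.hstack([a,b])[:,:,::-1])
E
```

```text
{'time': 6.25, 'q': array([-6.67368439e-01,  1.90312131e-01,  2.04466043e+00, -1.53369244e-05,
        9.06727514e-01, -5.34350752e-01]), 'joint_vel': array([-7.23223084e-04,  3.39295306e-05,  1.28805247e-03,  2.11788597e-05,
       -7.25037045e-04, -1.24061300e-03]), 'joint_torque': array([-2.77017905e-03, -4.09388852e+01, -3.02492023e+01, -1.01855328e-04,
        1.05936801e-03, -3.80601534e-05]), 'tool_pos': array([ 0.44095763, -0.31577016,  0.02024184]), 'tcp_rot': array([-2.36407911e+00, -2.06883658e+00,  4.96094813e-05]), 'wrist_force': array([ 0.353522  , -0.69534548, -0.78268574]), 'torque': array([ 0.0253862 , -0.02502223,  0.00280949]), 'grip_force': 0.0, 'width': -0.002567613997574775}
```

View pics/g2.png

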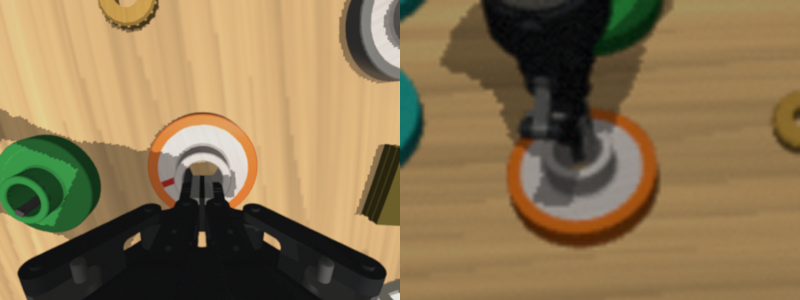

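```bash
python3 - <<'E'
from h import *
s=monitor.read_state()
o=[]
W=np.array([.4415,-.3163])
a=np.linspace(0,2*np.pi,40)
for n,cr in(("wrist",(220,160,440,380)),("scene",(190,170,310,290))):
    p,T=shot(n);x0,y0,x1,y1=cr;k=400/(x1-x0)
    im=cv2.resize(p["image"][y0:y1,x0:x1,::-1],(400,400),interpolation=2)
    im=(255*(im/255.)**.6).astype(np.uint8)
    for r,z,c in((.05,.02,(0,255,0)),(.023,.044,(255,0,0))):
        X=np.c_[W[0]+r*np.cos(a),W[1]+r*np.sin(a),np.full(40,z)]
        cv2.polylines(im,[((proj(p,T,X)-[x0,y0])*k).astype(int)],True,c,1)
    Tt=tcp(s)
    for h in(0,-.019,-.04):
        q=(proj(p,T,(Tt@[0,0,h,1])[:3].reshape(1,3))[0]-[x0,y0])*k
        cv2.circle(im,tuple(int(v) for v in q),3,(0,0,255),-1)
    o.append(im)
cv2.imwrite("pics/ov.png",np.hstack(o))
E
```

```text
(no output)
```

View pics/ov.png

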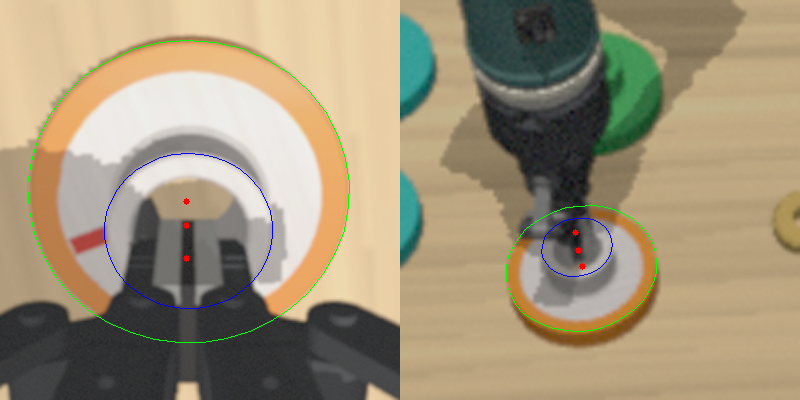

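The overlay puts the wheel and boss right under the tool. The shut fingertips sit about 20 mm above the nominal TCP, so they closed over the boss. I'll reopen and go down gently, watching the force, to find the real fingertip height on the disc.

Call:
step_arm:
  series: [0, 0, 0, 0, 0, 0, 0, 0, 0, 0, 0, 0, 0, 0, 0, 0, 0, 0, 0, 0]
  gripper: 0.85

```text
time: 7.02
tool_pos: [0.441, -0.3158, 0.0203]
tcp_rot: [-2.364, -2.069, 0.0]
wrist_force: [0.6, -0.5, -0.4]
width: 0.848
grip_force: 0.0
```

Call:
step_arm:
  series: [0, 0, 0.002, 0, 0, 0, 0.004, 0, 0, 0, 0.006, 0]

```text
time: 7.4
tool_pos: [0.4409, -0.3157, 0.014]
tcp_rot: [-2.364, -2.069, 0.0]
wrist_force: [0.0, -0.3, 0.4]
width: 0.846
grip_force: 0.0
```

Call:
step_arm:
  series: [0, 0, 0.002, 0, 0, 0, 0.004, 0, 0, 0, 0.006, 0]

```text
time: 7.78
tool_pos: [0.441, -0.3158, 0.0082]
tcp_rot: [2.364, 2.069, -0.0]
wrist_force: [-1.1, -0.3, 0.3]
width: 0.853
grip_force: 0.0
```

Call:
step_arm:
  series: [0, 0, 0.0015, 0, 0, 0, 0.003, 0, 0, 0, 0.004, 0]

```text
time: 8.15
tool_pos: [0.441, -0.3158, 0.0042]
tcp_rot: [-2.364, -2.069, 0.0]
wrist_force: [-0.1, 0.3, 0.4]
width: 0.853
grip_force: 0.0
```

Call:
step_arm:
  series: [0, 0, 0.0015, 0, 0, 0, 0.003, 0, 0, 0, 0.0045, 0]

```text
time: 8.52
tool_pos: [0.441, -0.3158, -0.0003]
tcp_rot: [-2.364, -2.069, -0.0]
wrist_force: [0.1, -0.0, 0.1]
width: 0.851
grip_force: 0.0
```

Call:
step_arm:
  series: [0, 0, 0.0015, 0, 0, 0, 0.003, 0, 0, 0, 0.0045, 0]

```text
time: 8.9
tool_pos: [0.441, -0.3158, -0.0048]
tcp_rot: [-2.364, -2.069, -0.0]
wrist_force: [-0.6, 0.2, 0.0]
width: 0.849
grip_force: 0.0
```

Call:
step_arm:
  series: [0, 0, 0, 0, 0, 0, 0, 0, 0, 0, 0, 0, 0, 0, 0, 0, 0, 0, 0, 0]
  gripper: 0.4
  newtons: 25

```text
time: 9.52
tool_pos: [0.4414, -0.3159, -0.0045]
tcp_rot: [2.364, 2.068, 0.001]
wrist_force: [0.8, 0.5, 1.3]
width: 0.524
grip_force: 26.0
```

Gripped now, so the TCP offset is real. I'll find how deep the pads sit by feeling for the disc with the fingers only slightly open.

Call:
step_arm:
  series: [0, 0, 0, 0, 0, 0, 0, 0, 0, 0, 0.0015, 0, 0, 0, 0.003, 0, 0, 0, 0.004, 0]
  gripper: 0.6

```text
time: 10.15
tool_pos: [0.4408, -0.3157, -0.0089]
tcp_rot: [-2.364, -2.069, 0.0]
wrist_force: [-0.0, -0.7, -0.5]
width: 0.603
grip_force: 0.0
```

Call:
step_arm:
  series: [0, 0, 0.0015, 0, 0, 0, 0.003, 0, 0, 0, 0.003, 0]

```text
time: 10.52
tool_pos: [0.4409, -0.3157, -0.0119]
tcp_rot: [-2.364, -2.069, 0.0]
wrist_force: [0.0, -0.2, 0.4]
width: 0.598
grip_force: 0.0
```

Call:
step_arm:
  series: [0, 0, 0.0015, 0, 0, 0, 0.003, 0, 0, 0, 0.003, 0]

```text
time: 10.9
tool_pos: [0.4408, -0.3157, -0.0149]
tcp_rot: [-2.364, -2.069, 0.0]
wrist_force: [0.2, -0.8, 0.2]
width: 0.599
grip_force: 0.0
```

Call:
step_arm:
  series: [0, 0, 0.0015, 0, 0, 0, 0.003, 0, 0, 0, 0.003, 0]

```text
time: 11.28
tool_pos: [0.4408, -0.3156, -0.0179]
tcp_rot: [-2.364, -2.069, 0.0]
wrist_force: [0.0, 0.8, 0.8]
width: 0.601
grip_force: 0.0
```

No contact with the disc yet, and at −4.5 mm the fingers already held the boss. So there are at least 13 mm of pad on the boss here. I'll grip.

Call:
step_arm:
  series: [0, 0, 0, 0, 0, 0, 0, 0, 0, 0, 0, 0, 0, 0, 0, 0]
  gripper: 0.4
  newtons: 60

```text
time: 11.78
tool_pos: [0.4413, -0.3159, -0.0174]
tcp_rot: [2.364, 2.068, 0.0]
wrist_force: [-0.5, 1.4, 3.9]
width: 0.519
grip_force: 62.0
```

Call:
step_arm:
  series: [0, 0, -0.01, 0, 0, 0, -0.025, 0, 0, 0, -0.04, 0, 0, 0, -0.05, 0, 0, 0, -0.05, 0]

```text
time: 12.4
tool_pos: [0.442, -0.3166, 0.0339]
tcp_rot: [2.362, 2.067, 0.001]
wrist_force: [0.9, -0.4, -3.5]
width: 0.521
grip_force: 62.1
```

```bash
python3 - <<'E'
from h import *
s=monitor.read_state();print(s["tool_pos"],s["wrist_force"],s["torque"],s["tcp_rot"])
o=[]
p0=shot("wrist")
for n,cr in(("wrist",(200,100,440,460)),("scene",(150,130,350,430))):
    p,T=p0 if n=="wrist" else shot(n);x0,y0,x1,y1=cr
    im=cv2.resize(p["image"][y0:y1,x0:x1,::-1],(400,600),interpolation=2)
    Tt=tcp(s)
    for h in(.018,0,-.019,-.04):
        q=(proj(p,T,(Tt@[0,0,h,1])[:3].reshape(1,3))[0]-[x0,y0])*[400/(x1-x0),600/(y1-y0)]
        cv2.circle(im,tuple(int(v) for v in q),3,(0,0,255),-1)
    o.append(im)
cv2.imwrite("pics/held.png",np.hstack(o))
p,T=p0
np.savez("held.npz",im=p["image"],T=T,Tt=tcp(s),intrinsics=p["intrinsics"],distortion=p["distortion"])
E
```

```text
[ 0.44199272 -0.31661728  0.03385466] [ 0.94074255 -0.35540619 -3.47690375] [ 0.01343614 -0.01185357 -0.02104732] [2.36193448e+00 2.06697652e+00 7.97489130e-04]
```

View pics/held.png

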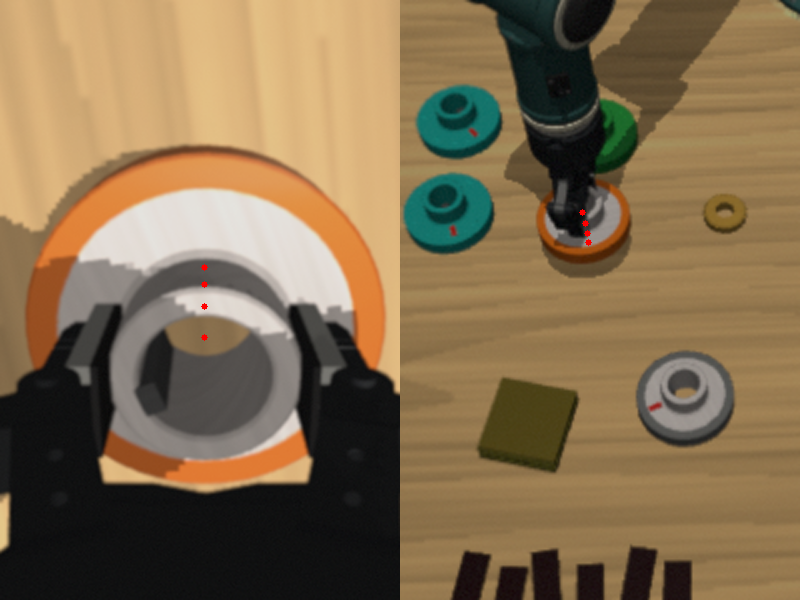

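The wheel is held cleanly between the pads: boss top ring at about (205,375), key visible in the bore at (150,385). Underside = tool z + 17 mm. I'll carry it up and over the spindle with a margin above the thread.

Call:
step_arm:
  series: [0, 0, -0.04, 0, 0.01, 0, -0.09, 0, 0.05, 0.006, -0.14, 0, 0.1, 0.013, -0.151, 0.05, 0.155, 0.02, -0.151, 0.1, 0.21, 0.028, -0.151, 0.16, 0.265, 0.035, -0.151, 0.22, 0.32, 0.042, -0.151, 0.28]

```text
time: 13.5
tool_pos: [0.5246, -0.0024, 0.1824]
tcp_rot: [-2.631, -1.716, 0.002]
wrist_force: [0.5, -0.9, -3.8]
width: 0.521
grip_force: 62.9
```

```bash
cat > e.py <<'E'
from h import *
import sys
np.set_printoptions(precision=4,suppress=True)
# deltas to goal: x y z(tool) yaw(deg)
g=[float(v) for v in sys.argv[1:5]]
s=monitor.read_state();T=tcp(s);yaw=np.arctan2(T[1,0],T[0,0])
ty=np.deg2rad(g[3]);ax=np.array([np.cos(ty),np.sin(ty)])
w=np.array(g[:2])+.0004*ax
d=T[:3,:3].T@(np.array([*w,g[2]])-T[:3,3])
print("pos",T[:3,3],"yaw",np.rad2deg(yaw),"tilt",T[:3,2],"delta",d,"turn",yaw-ty,"F",s["wrist_force"],s["torque"],s["time"])
E
python3 e.py .5629 .1291 .185 55
```

```text
pos [ 0.5246 -0.0024  0.1824] yaw 66.22066655248713 tilt [-0.0013 -0.0001 -1.    ] delta [ 0.1362 -0.0179 -0.0027] turn 0.1958375756093016 F [ 0.5032 -0.928  -3.758 ] [-0.0398 -0.146  -0.0047] 13.5
```

Call:
step_arm:
  series: [0.045, -0.006, -0.003, 0.06, 0.09, -0.012, -0.003, 0.12, 0.12, -0.016, -0.003, 0.18, 0.1355, -0.0179, -0.003, 0.196, 0.1362, -0.0179, -0.003, 0.196, 0.1362, -0.0179, -0.003, 0.196]

```text
time: 14.25
tool_pos: [0.5627, 0.1271, 0.1855]
tcp_rot: [-2.785, -1.454, 0.003]
wrist_force: [0.3, 0.3, -3.8]
width: 0.521
grip_force: 62.9
```

```bash
cat > f.py <<'E'
# held view: boss/bore fit in tool frame and thread top position
from h import *
p,T=shot("wrist");s=monitor.read_state();Tt=tcp(s)
np.savez("ov.npz",im=p["image"],T=T,Tt=Tt,intrinsics=p["intrinsics"],distortion=p["distortion"])
o=tcp(s)[:3,3]; zs=o[2]+.0614
x0,y0,x1,y1=220,180,420,380;k=4 if 0 else 3
im=cv2.resize(p["image"][y0:y1,x0:x1,::-1],None,fx=k,fy=k,interpolation=2);im=(255*(im/255.)**.6).astype(np.uint8)
a=np.linspace(0,2*np.pi,80)
ax=Tt[:2,0]; c=o[:2]-.0004*ax
for r,z,cc,col in((.023,zs,c,(255,0,0)),(.016,zs,c,(255,255,0)),(.05,zs-.024,c,(0,255,0)),(.010,.182,np.array([.5629,.1291]),(0,0,255))):
    X=np.c_[cc[0]+r*np.cos(a),cc[1]+r*np.sin(a),np.full(80,z)]
    cv2.polylines(im,[((proj(p,T,X)-[x0,y0])*k).astype(int)],True,col,1)
cv2.imwrite("pics/over.png",im)
E
python3 f.py; python3 e.py .5629 .1291 .185 55
```

```text
pos [0.5628 0.1269 0.1857] yaw 55.08964821425221 tilt [-0.0012 -0.0006 -1.    ] delta [ 0.0023 -0.0012  0.0007] turn 0.0015646565072343632 F [-0.0889 -0.3918 -3.3979] [ 0.0089  0.0381 -0.017 ] 14.3
```

View pics/over.png

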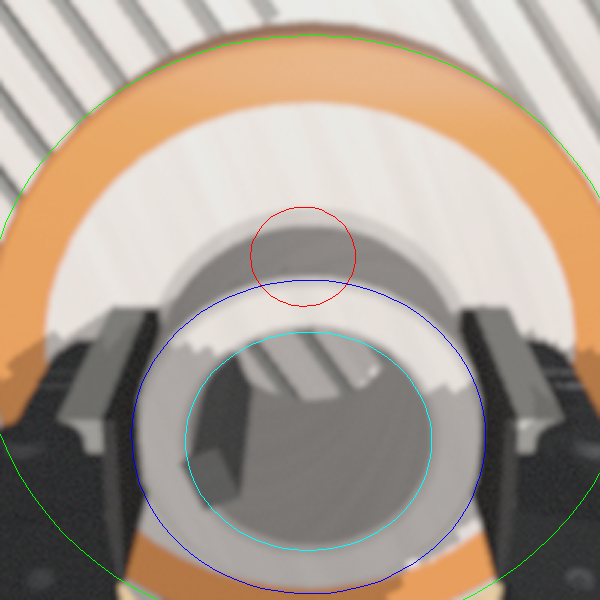

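The bore and boss outlines match the model within half a millimetre, so the wheel is well centred in the grip. I'll trim the last 2 mm sideways.

Call:
step_arm:
  series: [0.0019, -0.0012, 0, 0, 0.0019, -0.0012, 0, 0, 0.0019, -0.0012, 0, 0]

```text
time: 14.68
tool_pos: [0.5634, 0.1297, 0.1864]
tcp_rot: [2.785, 1.453, 0.0]
wrist_force: [-0.3, 0.1, -3.5]
width: 0.522
grip_force: 62.9
```

```bash
for i in 1 2 3; do python3 e.py .5629 .1291 .185 55; python3 -c "
from h import *;viewer.read_camera('top')"; done; cat > g.py <<'E'
from h import *
from scipy.optimize import least_squares
import sys
d=np.load(sys.argv[1]);p=dict(intrinsics=d["intrinsics"],distortion=d["distortion"]);T=d["T"];Tt=d["Tt"]
g=cv2.GaussianBlur(cv2.cvtColor(d["im"],cv2.COLOR_RGB2GRAY),(3,3),0).astype(np.float32)
for h in(.0554,.0584,.0614):
    c=np.zeros(2);
    for _ in range(3):
        P=[]
        for a in np.deg2rad(np.r_[-120:121:5]):
            r=np.linspace(.013,.019,121);u=np.array([np.cos(a),np.sin(a)])
            X=np.c_[c+r[:,None]*u,np.full(121,-h)]@Tt[:3,:3].T+Tt[:3,3];q=proj(p,T,X).astype(np.float32)
            v=cv2.remap(g,q[:,:1],q[:,1:],cv2.INTER_LINEAR)[:,0];k=np.argmax(np.gradient(cv2.GaussianBlur(v[:,None],(1,9),0)[:,0]));P.append(c+r[k]*u)
        P=np.array(P);s=least_squares(lambda w:np.hypot(*(P-w[:2]).T)-w[2],[*c,.016],loss="soft_l1",f_scale=.0003);c=s.x[:2]
    print(h,np.round(s.x*1000,2))
E
python3 g.py held.npz; python3 g.py ov.npz
```

```text
pos [0.5634 0.1297 0.1864] yaw 55.08387048674609 tilt [ 0.0002 -0.     -1.    ] delta [-0.0004 -0.0001  0.0014] turn 0.0014638161389696203 F [-0.323   0.0766 -3.4531] [0.0423 0.0342 0.0612] 14.675
pos [0.5634 0.1298 0.1864] yaw 55.09075047533652 tilt [ 0.0001 -0.     -1.    ] delta [-0.0004 -0.0001  0.0014] turn 0.0015838945923721814 F [-0.4579 -0.1418 -4.3399] [-0.0235 -0.0197 -0.028 ] 14.725
pos [0.5634 0.1298 0.1864] yaw 55.09098058441227 tilt [ 0.0001  0.     -1.    ] delta [-0.0005 -0.      0.0014] turn 0.0015879107533827153 F [-0.3029 -0.0081 -3.7484] [-0.0164 -0.007  -0.0148] 14.775
0.0554 [-2.93  0.26 16.6 ]
0.0584 [-1.2   0.28 16.19]
0.0614 [ 0.5   0.27 15.81]
0.0554 [-2.76  0.   16.59]
0.0584 [-1.04 -0.   16.19]
0.0614 [ 0.65 -0.03 15.82]
```

Call:
step_arm:
  series: [-0.0006, 0, 0.008, 0, -0.0006, 0, 0.018, 0, -0.0006, 0, 0.028, 0, -0.0006, 0, 0.038, 0, -0.0006, 0, 0.045, 0, -0.0006, 0, 0.048, 0, -0.0006, 0, 0.048, 0]

```text
time: 15.7
tool_pos: [0.5631, 0.1295, 0.1381]
tcp_rot: [-2.785, -1.453, 0.0]
wrist_force: [-1.0, -0.2, -4.3]
width: 0.52
grip_force: 62.9
```

Call:
step_arm:
  series: [0, 0, 0.001, 0, 0, 0, 0.002, 0, 0, 0, 0.003, 0]

```text
time: 16.08
tool_pos: [0.5632, 0.1295, 0.1355]
tcp_rot: [2.785, 1.453, 0.001]
wrist_force: [-0.8, 0.5, -4.5]
width: 0.517
grip_force: 62.9
```

Call:
step_arm:
  series: [0, 0, 0.001, 0, 0, 0, 0.002, 0, 0, 0, 0.003, 0]

```text
time: 16.45
tool_pos: [0.5631, 0.1295, 0.1322]
tcp_rot: [-2.785, -1.453, 0.0]
wrist_force: [-0.5, -0.4, -3.8]
width: 0.519
grip_force: 62.9
```

Call:
step_arm:
  series: [0, 0, 0.001, 0, 0, 0, 0.002, 0, 0, 0, 0.003, 0]

```text
time: 16.82
tool_pos: [0.5631, 0.1295, 0.1292]
tcp_rot: [-2.785, -1.453, 0.0]
wrist_force: [-0.1, -0.6, -4.4]
width: 0.52
grip_force: 62.9
```

Call:
step_arm:
  series: [0, 0, 0.001, 0, 0, 0, 0.002, 0, 0, 0, 0.003, 0]

```text
time: 17.2
tool_pos: [0.5631, 0.1295, 0.1262]
tcp_rot: [2.785, 1.453, 0.0]
wrist_force: [-1.3, 0.8, -3.4]
width: 0.52
grip_force: 62.9
```

Call:
step_arm:
  series: [0, 0, 0.001, 0, 0, 0, 0.002, 0, 0, 0, 0.002, 0]

```text
time: 17.58
tool_pos: [0.563, 0.1295, 0.1241]
tcp_rot: [-2.785, -1.453, 0.0]
wrist_force: [-0.1, 0.4, -3.3]
width: 0.519
grip_force: 62.9
```

Still no contact, and the bore is over the shaft. From here I go in half-millimetre steps.

Call:
step_arm:
  series: [0, 0, 0.0007, 0, 0, 0, 0.0014, 0, 0, 0, 0.0014, 0]

```text
time: 17.95
tool_pos: [0.563, 0.1295, 0.1228]
tcp_rot: [-2.785, -1.453, 0.0]
wrist_force: [-0.0, -0.4, -3.1]
width: 0.519
grip_force: 62.9
```

Call:
step_arm:
  series: [0, 0, 0.0006, 0, 0, 0, 0.0012, 0, 0, 0, 0.0012, 0]

```text
time: 18.32
tool_pos: [0.563, 0.1295, 0.1216]
tcp_rot: [-2.785, -1.453, 0.0]
wrist_force: [0.3, -0.2, -3.5]
width: 0.52
grip_force: 62.9
```

Call:
step_arm:
  series: [0, 0, 0.0005, 0, 0, 0, 0.001, 0, 0, 0, 0.001, 0]

```text
time: 18.7
tool_pos: [0.5631, 0.1295, 0.1207]
tcp_rot: [2.785, 1.453, -0.0]
wrist_force: [0.3, -0.5, -4.1]
width: 0.519
grip_force: 62.9
```

Call:
step_arm:
  series: [0, 0, 0.0005, 0, 0, 0, 0.001, 0, 0, 0, 0.001, 0]

```text
time: 19.08
tool_pos: [0.563, 0.1295, 0.1196]
tcp_rot: [-2.785, -1.453, 0.0]
wrist_force: [0.5, -0.2, -3.6]
width: 0.515
grip_force: 62.9
```

Call:
step_arm:
  series: [0, 0, 0.0005, 0, 0, 0, 0.001, 0, 0, 0, 0.001, 0]

```text
time: 19.45
tool_pos: [0.563, 0.1295, 0.1186]
tcp_rot: [-2.785, -1.453, 0.0]
wrist_force: [-0.2, 0.2, -3.9]
width: 0.523
grip_force: 62.9
```

Call:
step_arm:
  series: [0, 0, 0.0005, 0, 0, 0, 0.001, 0, 0, 0, 0.001, 0]

```text
time: 19.82
tool_pos: [0.563, 0.1295, 0.1176]
tcp_rot: [-2.785, -1.453, 0.0]
wrist_force: [0.0, -0.5, -4.0]
width: 0.521
grip_force: 62.9
```

Call:
step_arm:
  series: [0, 0, 0.0005, 0, 0, 0, 0.001, 0, 0, 0, 0.001, 0]

```text
time: 20.2
tool_pos: [0.563, 0.1295, 0.1166]
tcp_rot: [-2.785, -1.453, 0.0]
wrist_force: [0.2, -0.1, -3.3]
width: 0.52
grip_force: 62.9
```

The underside is about 4 mm below the key-on-shaft height with no load, so the key seems to have entered the keyway. I'll go on down gently.

Call:
step_arm:
  series: [0, 0, 0.0006, 0, 0, 0, 0.0012, 0, 0, 0, 0.0018, 0, 0, 0, 0.0018, 0]

```text
time: 20.7
tool_pos: [0.563, 0.1295, 0.1148]
tcp_rot: [-2.785, -1.453, 0.0]
wrist_force: [0.3, -0.2, -3.5]
width: 0.519
grip_force: 62.9
```

Call:
step_arm:
  series: [0, 0, 0.0006, 0, 0, 0, 0.0012, 0, 0, 0, 0.0018, 0, 0, 0, 0.0018, 0]

```text
time: 21.2
tool_pos: [0.563, 0.1295, 0.113]
tcp_rot: [-2.785, -1.453, 0.0]
wrist_force: [0.5, 0.3, -3.6]
width: 0.521
grip_force: 62.9
```

Call:
step_arm:
  series: [0, 0, 0.0007, 0, 0, 0, 0.0014, 0, 0, 0, 0.0021, 0, 0, 0, 0.0021, 0]

```text
time: 21.7
tool_pos: [0.563, 0.1295, 0.1109]
tcp_rot: [-2.785, -1.453, 0.0]
wrist_force: [-0.2, -0.0, -4.5]
width: 0.521
grip_force: 62.9
```

Call:
step_arm:
  series: [0, 0, 0.0007, 0, 0, 0, 0.0014, 0, 0, 0, 0.0021, 0, 0, 0, 0.0021, 0]

```text
time: 22.2
tool_pos: [0.563, 0.1295, 0.1088]
tcp_rot: [-2.785, -1.453, 0.0]
wrist_force: [-1.1, -0.7, -3.3]
width: 0.515
grip_force: 62.9
```

```bash
python3 e.py .5629 .1291 .105 55; python3 - <<'E'
from h import *
p,T=shot("wrist");np.savez("ov2.npz",im=p["image"],T=T,Tt=tcp(monitor.read_state()),intrinsics=p["intrinsics"],distortion=p["distortion"])
E
python3 g.py ov2.npz
```

```text
pos [0.563  0.1295 0.1088] yaw 55.10866381005918 tilt [-0.0002 -0.     -1.    ] delta [0.     0.0002 0.0038] turn 0.0018965412632943046 F [-1.0654 -0.6625 -3.3346] [-0.0332 -0.0266  0.0125] 22.2
0.0554 [-3.17  0.19 16.62]
0.0584 [-1.45  0.17 16.24]
0.0614 [ 0.26  0.14 15.86]
```

Call:
step_arm:
  series: [0, 0, 0.0006, 0, 0, 0, 0.0012, 0, 0, 0, 0.0018, 0, 0, 0, 0.0018, 0]

```text
time: 22.75
tool_pos: [0.563, 0.1295, 0.107]
tcp_rot: [-2.785, -1.453, 0.0]
wrist_force: [0.3, -0.2, -3.5]
width: 0.522
grip_force: 62.9
```

Call:
step_arm:
  series: [0, 0, 0.0005, 0, 0, 0, 0.001, 0, 0, 0, 0.001, 0]

```text
time: 23.12
tool_pos: [0.563, 0.1295, 0.106]
tcp_rot: [-2.785, -1.453, 0.0]
wrist_force: [0.7, -0.1, -3.5]
width: 0.521
grip_force: 62.9
```

Call:
step_arm:
  series: [0, 0, 0.0004, 0, 0, 0, 0.0008, 0, 0, 0, 0.0008, 0]

```text
time: 23.5
tool_pos: [0.563, 0.1295, 0.1053]
tcp_rot: [-2.785, -1.453, 0.0]
wrist_force: [-0.1, 0.0, -3.7]
width: 0.518
grip_force: 62.9
```

Call:
step_arm:
  series: [0, 0, 0.0004, 0, 0, 0, 0.0006, 0, 0, 0, 0.0006, 0]

```text
time: 23.88
tool_pos: [0.5631, 0.1295, 0.1047]
tcp_rot: [2.785, 1.453, 0.0]
wrist_force: [-0.1, -0.2, -3.8]
width: 0.517
grip_force: 63.0
```

Call:
step_arm:
  series: [0, 0, 0.0003, 0, 0, 0, 0.0005, 0, 0, 0, 0.0005, 0]

```text
time: 24.25
tool_pos: [0.5631, 0.1295, 0.1046]
tcp_rot: [2.785, 1.453, 0.0]
wrist_force: [-1.9, 1.0, 1.5]
width: 0.52
grip_force: 63.4
```

Call:
step_arm:
  series: [0, 0, 0.0003, 0, 0, 0, 0.0005, 0, 0, 0, 0.0005, 0]

```text
time: 24.62
tool_pos: [0.5631, 0.1295, 0.1046]
tcp_rot: [2.785, 1.453, 0.0]
wrist_force: [-3.6, -0.7, 5.2]
width: 0.519
grip_force: 63.9
```

Load came on at tool z = 0.1046, exactly the flange height I predicted, so the wheel is home. I'll ease off and release.

Call:
step_arm:
  series: [0, 0, -0.0006, 0, 0, 0, -0.0006, 0]

```text
time: 24.88
tool_pos: [0.5631, 0.1295, 0.1046]
tcp_rot: [2.785, 1.453, 0.0]
wrist_force: [-3.7, -1.1, 4.7]
width: 0.518
grip_force: 63.7
```

Call:
step_arm:
  series: [0, 0, 0, 0, 0, 0, 0, 0, 0, 0, 0, 0, 0, 0, 0, 0, 0, 0, 0, 0, 0, 0, 0, 0]
  gripper: 0.85
  newtons: 20

```text
time: 25.62
tool_pos: [0.5631, 0.1295, 0.1043]
tcp_rot: [2.785, 1.453, 0.0]
wrist_force: [-0.3, 0.6, -1.3]
width: 0.849
grip_force: 0.0
```

Call:
step_arm:
  series: [0, 0, -0.01, 0, 0, 0, -0.025, 0, 0, 0, -0.05, 0, 0, 0, -0.08, 0, 0, 0, -0.11, 0, -0.04, 0, -0.13, 0, -0.06, 0, -0.13, 0, -0.06, 0, -0.13, 0]

```text
time: 26.62
tool_pos: [0.5282, 0.0795, 0.2345]
tcp_rot: [-2.787, -1.451, -0.001]
wrist_force: [0.1, -0.8, -0.2]
width: 0.852
grip_force: 0.0
```

```bash
python3 - <<'E'
from h import *
np.set_printoptions(precision=4,suppress=True)
for n in("wrist","top","scene"):
    p,T=shot(n);hsv=cv2.cvtColor(p["image"],cv2.COLOR_RGB2HSV)
    m=cv2.inRange(hsv,(7,150,80),(19,255,255));cs,_=cv2.findContours(m,0,1)
    z=.142;best=[]
    for c in cs:
        if cv2.contourArea(c)<200: continue
        P=np.array([onz(p,T,q,z)[:2]*1000 for q in cv2.convexHull(c)[:,0].astype(float)],np.float32)
        if len(P)>5: best.append((cv2.contourArea(c),cv2.fitEllipse(P)))
    print(n,[(a,np.round(e[0],1),np.round(e[1],1)) for a,e in sorted(best,key=lambda t:-t[0])[:3]])
    if n=="wrist":
        W=np.array([.563,.1293]);red=np.argwhere(((hsv[...,0]<5)|(hsv[...,0]>174))&(hsv[...,1]>140)&(hsv[...,2]>80))[:,::-1]
        P=np.array([onz(p,T,q.astype(float),.142)[:2] for q in red]);P=P[np.hypot(*(P-W).T)<.045];d=W-P.mean(0);print("yaw",np.rad2deg(np.arctan2(d[1],d[0])),len(P))
    if n=="top":
        for l in("grey_wheel","nut","glass_stack"):print(l,[(round(r["score"],2),np.round(r["extent"],0)) for r in viewer.boxes_of(p,l)[:2]])
s=monitor.read_state();print(s["tool_pos"],s["wrist_force"],s["time"])
E
```

```text
wrist [(1300.5, array([752.3,  45.8]), array([36.6, 38.9])), (1079.0, array([551.2, 127.3]), array([74. , 89.9])), (491.5, array([591.2, 102.5]), array([19. , 49.9]))]
yaw -13.18270929584816 88
top []
grey_wheel [(0.63, array([356., 185.,  48.,  46.])), (0.58, array([194., 211.,  34.,  39.]))]
nut [(0.88, array([336., 284.,  25.,  21.]))]
glass_stack [(0.85, array([424., 170.,  40.,  46.])), (0.61, array([193., 211.,  38.,  39.]))]
scene [(3157.0, array([-295.4, -232.8]), array([311.5, 494.6])), (2938.0, array([ 393.1, -824.2]), array([151.5, 454.1])), (1717.5, array([565.5, 127. ]), array([ 99.3, 105. ]))]
[0.5287 0.0808 0.2334] [-0.496  -0.2006  0.1561] 26.925
```

```bash
python3 - <<'E'
from h import *
from scipy.optimize import least_squares
p,T=shot("wrist");g=cv2.cvtColor(p["image"],cv2.COLOR_RGB2HSV)[...,1].astype(np.float32)
for z in(.142,.158):
    c=np.array([.563,.1293])
    for _ in range(4):
        P=[]
        for a in np.deg2rad(np.r_[0:360:4]):
            r=np.linspace(.044,.058,141);u=np.array([np.cos(a),np.sin(a)])
            q=proj(p,T,np.c_[c+r[:,None]*u,np.full(141,z)]).astype(np.float32)
            if q.min()<0 or q[:,0].max()>639 or q[:,1].max()>479: continue
            v=cv2.GaussianBlur(cv2.remap(g,q[:,:1],q[:,1:],1),(1,9),0)[:,0];k=np.argmin(np.gradient(v));P.append(c+r[k]*u)
        P=np.array(P);s=least_squares(lambda w:np.hypot(*(P-w[:2]).T)-w[2],[*c,.05],loss="soft_l1",f_scale=.0003);c=s.x[:2]
    print(z,np.round(s.x*1000,2),len(P),"med resid mm",np.median(np.abs(s.fun))*1000)
E
```

```text
0.142 [562.79 129.17  49.63] 90 med resid mm 0.24327292767902658
0.158 [563.1 129.6  46.7] 90 med resid mm 0.20944839323757194
```

The rim fits a 49.6 mm radius at seated height and is centred 0.1 mm from the spindle axis. The other things haven't moved, so I'll hand it in.

```bash
python3 -c "
from workcell import job
print(job.finish_job())"
```

```text
the job is handed in; nothing more can be done
None
```

The orange wheel is on the spindle with its key in the keyway, flat on the flange and released, and I have handed the job in; the key went in on the way down, so no turning search was needed, and the system gave no pass/fail result.

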